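# Gauge a drain plug in the hole plate

### The arm

A 7-joint arm with a two-finger parallel gripper is mounted at the origin on a cart in front of the work surface, level with it; the furniture and walls round the work are solid. World frame = base frame: x ahead of the robot, y to its left, z up, the work surface at z = 0. Lengths are in m, angles in rad, forces in N, time in s.
With the tool pointing down it reaches from about 0.4 to 0.85 m from the base axis. Payload 10.4 kg.
Tool frame: the origin (TCP) lies between the finger pads; the fingertips stand 11 mm ahead of it and the grasp point (between the pads) lies 8 mm behind it; x points along the fingers, y is the direction in which the jaws open and shut, and the axes are right-handed (so a half turn about x gives the same grasp; the last joint's range is limited). The gripper opens to 87 mm and grips with 3 to 60 N. Pads are 19 mm wide; open, the fingers measure 117 mm over their backs; the gripper's body (75 mm by 190 mm) begins 51 mm behind the grasp point.
Start: joints at [-1.204, 0.332, -0.065, 1.46, 0.022, 1.35, -0.088], TCP at [0.237, 0.578, 0.234] pointing down, gripper open.
Joint ranges: [-2.6, 2.6], [-0.5, 2.12], [-1.47, 1.34], [0.16, 2.42], [-1.27, 4.41], [0.06, 2.06], [-2.6, 2.6]. Speed limits (rad/s): [2.22, 2.22, 2.79, 2.79, 3.14, 3.14, 3.14].

### API

Orientations are given as a unit quaternion [x, y, z, w].
In Python, from bench import r, cams, ticket gives the robot as it stands. The module is installed in compiled form; this text tells all that it offers.
- The arm moves only by the tool drive_tool, never from a script. Its argument "moves" is text: rows parted by semicolons, each of 5 numbers parted by spaces: the shift along the world's x, y, z in m, then the turn about the world's z in degrees, then the closure, from 0 (fully open) to 1 (shut). In form: x y z twist grip; .... A call has 1 to 20 rows; each row shifts and turns the commanded pose from where the row before left it; what a row does not reach is not made up. A row lasts 1/8 s, in which the tool goes at most 62.5 mm and 10.7 degrees, less where a joint would pass 70% of its speed; a pose out of reach is approached as far as the arm can. A call is refused whole if a number of a shift passes 0.0625 or a number of a turn 10.7, either way. A call with a gripper value outside its range is refused whole. The fingers move at their own pace and stop on an object; "newtons" is the grip in N (left out, the last holds). Time passes only in rows, so rows that do not move let the fingers close. It gives the time, the measured TCP pose, the force and the opening at its end, in the units of the state.
- r.read_state(): the state, without advancing time (a new reading comes with each control period).
- cams.camera(name): name is "scene" or "side" or "wrist"; returns a dict with "color" (384x512x3 uint8, red, green, blue), "fx", "fy", "cx", "cy" (pixels), "extrinsics" (4x4, takes a point from camera to world coordinates). Camera axes: x right, y down, z forward; pixel columns grow to the right and rows downward; lengths in m; the calibration is good to about 2 mm. A picture is of the moment at which its call begins. There is no depth.
- ticket.close_job(): hands the job in, once; it reports no verdict.
The state is a dict: "time": time; "joint_positions": joint angles; "joint_vel": joint speeds; "joint_torque": joint torques, N m; "ee_pos": TCP position; "eef_rot": TCP orientation; "ft_force": force on the tool from outside, world axes, zero at the start; "torque": the same for the moment, N m; "width": finger opening in m.
Only numpy, scipy, OpenCV 4.12 (cv2) and the standard library are available. Lean on these libraries where they do the work, as an engineer would, in place of code of your own. Each camera call takes 0.05 s, during which the arm holds its last target.

### The job

Find the gauge size of the thin plug with the orange cap: push it straight down through the widest hole of the gauge plate until it stands on the board below, draw it right out again, then push it through the smallest hole that it will pass and leave it standing there on the board, upright and released. Leave the thick blue-capped plug where it is.

Things in the scene. Friction and masses are not known exactly. Their poses are not given: they have to be found in the camera images.
- orange_plug: Thin loose drain plug, standing upright: round grey stem 24 mm in diameter, 85 mm long, and on it a round orange cap 28 mm in diameter, 35 mm high, by which to hold it; 120 mm tall in all, about 90 g. Origin: centre of the foot's underside; z runs up its axis.
- blue_plug: Bystander: thick tank-drain plug, standing upright and loose: round grey stem 46 mm in diameter, blue cap 50 mm in diameter, 120 mm tall, 200 g. Origin: centre of the underside of the foot; z up its axis. (A tall fixed panel stands to the right of the table, beside the robot: move inward, to +y, before reaching ahead.)
- gauge: Fixed hole gauge, any yaw: bare-metal plate 210 x 90 mm, from z 55 to 65 mm (corner screw heads 3 mm higher), on four pillars over a white board whose top is at z 12 mm. Origin: centre of the board's underside, on the table; x along the row of holes towards the smallest, z up. Chamfered through holes at y 0: diameter 58 mm at x -60, 38 at x +1, 20 at x +44, 14 at x +76 mm.
There are look-alikes about, which are no part of the job. What is shaped like the orange_plug but purple or turquoise is not meant.

How it is judged:
By the outcome, as a careful person would: the job done as asked, in the order asked, and still so for the second after the job is handed in, with the robot touching nothing.
It also fails if it takes over 54 s, if anything falls off the work surface, if the arm or the gripper's body presses on something with over 40 N, if the wrist force passes 120 N, or if a joint passes its speed limit or range.

## Working session

There is one attempt and no reset: what is moved stays moved. The work goes in short steps, Python scripts to look and compute and a tool call to move; the robot and the scene stay as the last step left them, time stands still between calls to the robot, and variables do not carry over. Pictures are saved under pics/ and viewed, and the job is handed in when it is done.

Besides the shell and the picture viewer there is one more tool, called after "Emit:" by a JSON object that holds its "op" and its "data", one argument or row to a line. drive_tool: Moves the arm, as the interface text tells. Its arguments: {"type":"object","properties":{"moves":{"type":"string"},"newtons":{"type":"number"}},"required":["moves"]}

```bash
mkdir -p pics; python3 - <<'E'
from bench import r,cams
import cv2,numpy as np
print(r.read_state())
for n in ("scene","side","wrist"):
    c=cams.camera(n); cv2.imwrite(f"pics/{n}0.png",c["color"][:,:,::-1])
    print(n,c["fx"],c["fy"],c["cx"],c["cy"]); print(np.round(c["extrinsics"],3))
E
```

```text
{'time': 0.0, 'joint_positions': array([-1.20363518,  0.33285819, -0.06469157,  1.46095305,  0.02161512,
        1.34990554, -0.0884927 ]), 'joint_vel': array([-0.00088375,  0.00012258, -0.00140457, -0.00092895,  0.00136722,
       -0.0008641 ,  0.0015005 ]), 'joint_torque': array([ 5.45349894e-05, -6.23260403e+01,  2.44405540e-02, -3.89909291e+01,
       -6.14934275e-02,  3.95374058e-02,  1.28251563e-04]), 'ee_pos': array([0.23735036, 0.57776832, 0.23275686]), 'eef_rot': array([ 0.13642214,  0.69379144, -0.13742277,  0.69365511]), 'ft_force': array([-0.19656873, -0.1820435 ,  0.56629306]), 'torque': array([-0.04597887, -0.04280119, -0.04706953]), 'width': 0.08690562817865732}
scene 470.4957958058797 470.4957958058797 261.6014999628439 188.06361630693982
[[ 0.776 -0.416  0.475  0.019]
 [-0.631 -0.5    0.594 -0.694]
 [-0.009 -0.76  -0.65   0.734]
 [ 0.     0.     0.     1.   ]]
side 369.81080271106043 369.81080271106043 256.6173065399418 193.80671823518776
[[ 0.872 -0.225  0.435  0.142]
 [-0.489 -0.354  0.797 -0.764]
 [-0.025 -0.908 -0.419  0.385]
 [ 0.     0.     0.     1.   ]]
wrist 265.223557058443 265.223557058443 256.4141386218185 193.09225402189048
[[ 0.379  0.893  0.242  0.172]
 [ 0.925 -0.366 -0.1    0.606]
 [-0.001  0.262 -0.965  0.384]
 [ 0.     0.     0.     1.   ]]
```

View pics/scene0.png

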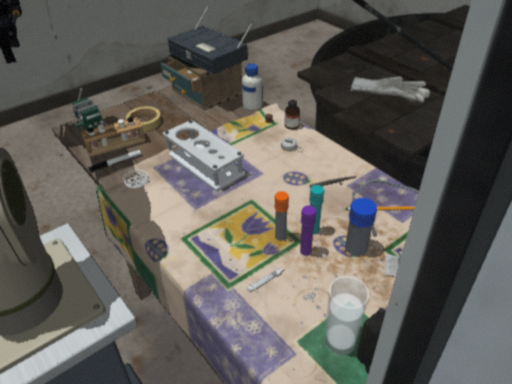

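View pics/side0.png

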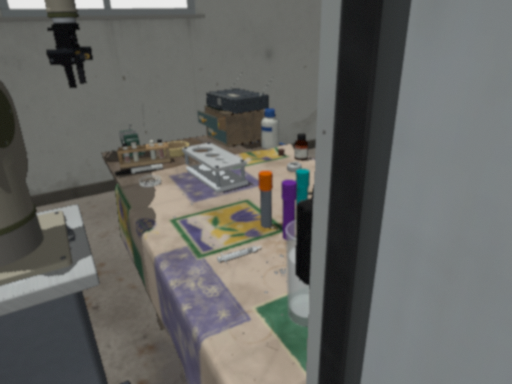

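View pics/wrist0.png

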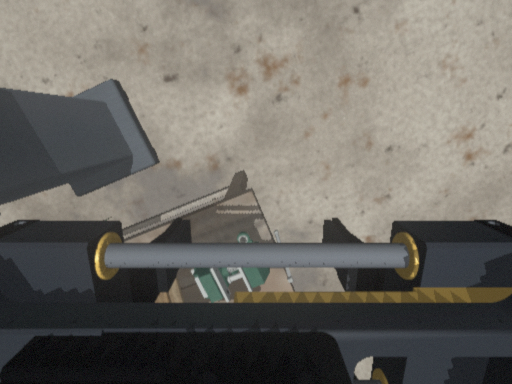

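Scene: orange plug at about (281,215), purple (307,230), turquoise (316,208), blue plug (361,227). The gauge is around (205,155). Next I'll measure the plug and the holes.

```bash
cat > h.py <<'E'
import numpy as np,cv2
from bench import r,cams
def ray(c,u,v):
    E=c["extrinsics"]; d=E[:3,:3]@np.array([(u-c["cx"])/c["fx"],(v-c["cy"])/c["fy"],1]); return E[:3,3],d
def onz(c,u,v,z):
    o,d=ray(c,u,v); return o+d*(z-o[2])/d[2]
def proj(c,p):
    E=c["extrinsics"]; q=E[:3,:3].T@(np.asarray(p)-E[:3,3]); return np.array([c["fx"]*q[0]/q[2]+c["cx"],c["fy"]*q[1]/q[2]+c["cy"]])
def orange(c,lo=(3,150,120),hi=(14,255,255)):
    h=cv2.cvtColor(c["color"],cv2.COLOR_RGB2HSV); return cv2.inRange(h,lo,hi)
def comps(m,amin=40):
    n,l,s,ce=cv2.connectedComponentsWithStats(m); return [(s[i].tolist(),ce[i].round(1).tolist()) for i in range(1,n) if s[i][4]>=amin]
E
python3 - <<'E'
from h import *
P={}
for n in ("scene","side"):
    c=cams.camera(n); P[n]=c; print(n,comps(orange(c),20))
im=P["scene"]["color"][:,:,::-1]
cv2.imwrite("pics/g1.png",cv2.resize(im[110:200,150:260],None,fx=7,fy=6.5,interpolation=cv2.INTER_CUBIC)[:600,:800])
cv2.imwrite("pics/p1.png",cv2.resize(im[170:280,230:390],None,fx=5,fy=5,interpolation=cv2.INTER_CUBIC))
im=P["side"]["color"][:,:,::-1]
cv2.imwrite("pics/g2.png",cv2.resize(im[130:205,170:260],None,fx=8,fy=8,interpolation=cv2.INTER_CUBIC))
E
```

```text
scene [([275, 192, 13, 20, 209], [280.7, 200.7])]
side [([259, 171, 13, 20, 201], [264.5, 179.6])]
```

View pics/g1.png

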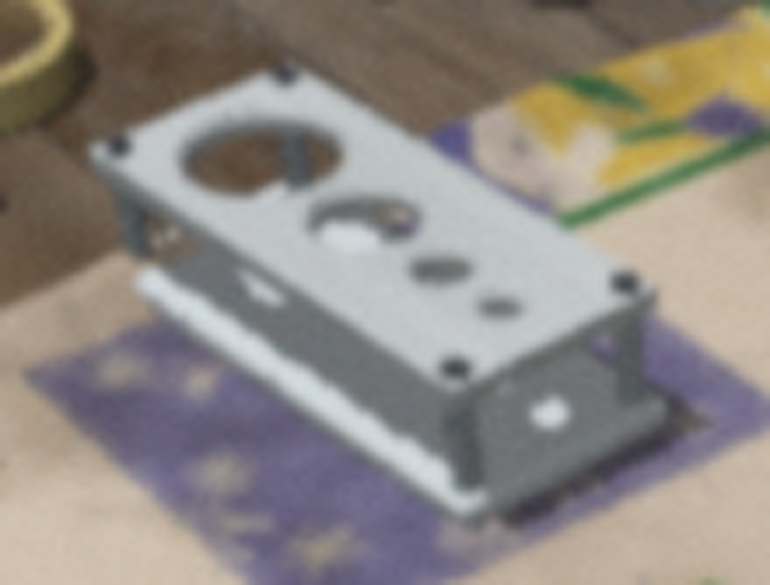

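View pics/p1.png

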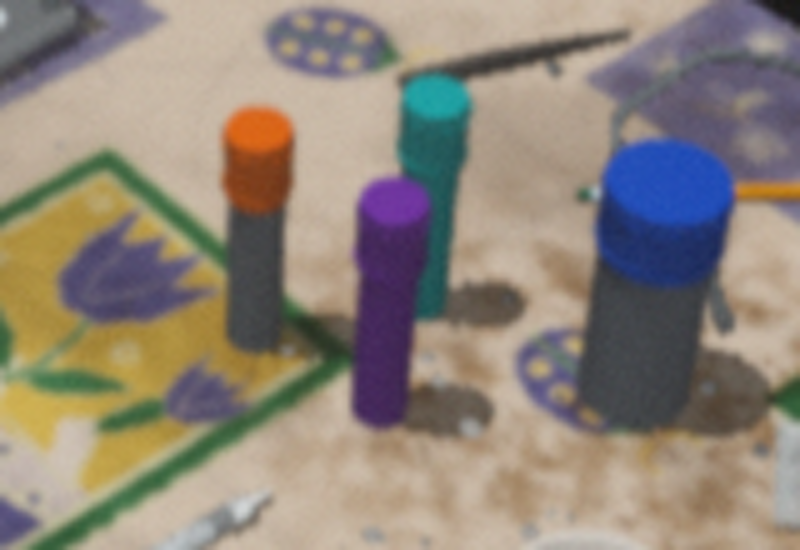

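View pics/g2.png

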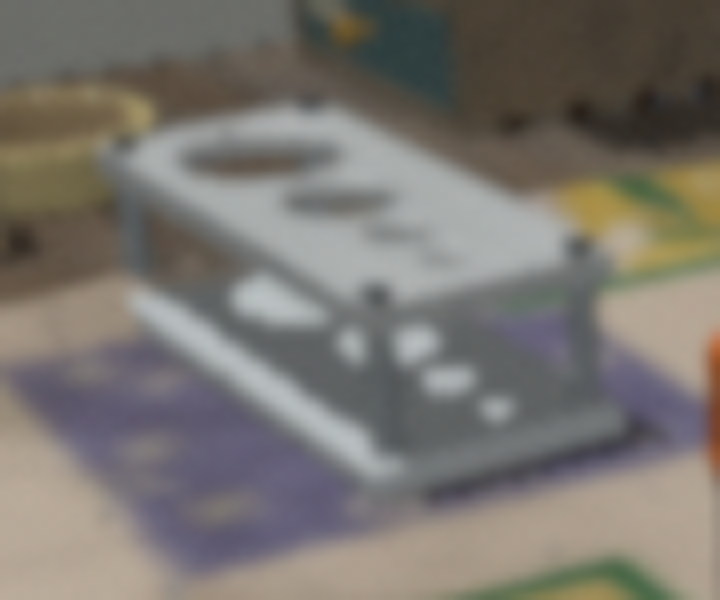

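```bash
python3 - <<'E'
from h import *
P={n:cams.camera(n) for n in ("scene","side")}
def g(n,x0,y0,fx,fy,L,z):
    return [onz(P[n],x0+(u+.5)/fx-.5,y0+(v+.5)/fy-.5,z)[:2] for u,v in L]
for n,a,H,S in (("scene",(150,110,7,6.5),[(262,157),(363,220),(440,270),(500,307)],[(118,146),(287,73),(626,282),(456,368)]),
            ("side",(170,130,8,8),[(262,157),(340,200),(398,234),(441,260)],[(123,142),(311,100),(579,244),(377,293)])):
    h=np.array(g(n,*a,H,.065)); s=np.array(g(n,*a,S,.068))
    print(n,"holes\n",h.round(4),"\nscrews",s.round(4),"ctr",s.mean(0))
    xx=np.array([-.060,.001,.044,.076]); d=h[3]-h[0]; print("yaw h",np.degrees(np.arctan2(d[1],d[0])),np.linalg.norm(d))
    d=(s[2]+s[3]-s[0]-s[1])/2; print("yaw s",np.degrees(np.arctan2(d[1],d[0])),np.linalg.norm(d), np.linalg.norm((s[1]+s[2]-s[0]-s[3])/2))
# orange cap: triangulate centroid ; 
def tri(L):
    A=np.zeros((3,3));b=np.zeros(3)
    for c,u,v in L:
        o,d=ray(c,u,v);d/=np.linalg.norm(d);M=np.eye(3)-np.outer(d,d);A+=M;b+=M@o
    return np.linalg.solve(A,b)
print("cap",tri([(P["scene"],280.7,201),(P["side"],264.7,180)]))
c=P["scene"]
for nm,uv in dict(orange=(258,131),purple=(396,205),turq=(436,98),blue=(668,183)).items():
    print(nm,onz(c,230+(uv[0]+.5)/5-.5,170+(uv[1]+.5)/5-.5,.12))
E
```

```text
scene holes
 [[0.4959 0.2023]
 [0.5004 0.1431]
 [0.503  0.0991]
 [0.5056 0.0671]] 
screws [[0.4577 0.2384]
 [0.5335 0.2437]
 [0.5454 0.0486]
 [0.4713 0.0434]] ctr [0.50197588 0.14355736]
yaw h -85.9119218628856 0.1355584290640591
yaw s -86.25729327138673 0.19545245043299583 0.07507830379657784
side holes
 [[0.492  0.1913]
 [0.4966 0.1317]
 [0.4989 0.0889]
 [0.5003 0.0582]] 
screws [[0.4533 0.2268]
 [0.5299 0.237 ]
 [0.5405 0.0398]
 [0.4677 0.0341]] ctr [0.49783673 0.13440314]
yaw h -86.44688482336592 0.13336270285896318
yaw s -86.31913416370278 0.19535919997353823 0.07513268409037799
cap [ 0.48646726 -0.16980407  0.09887415]
orange [ 0.48247265 -0.17634079  0.12      ]
purple [ 0.49497822 -0.24189289  0.12      ]
turq [ 0.55024637 -0.20674833  0.12      ]
blue [ 0.58356441 -0.29942882  0.12      ]
```

Emit:
{"op": "drive_tool", "data": {
  "moves": "0.005 -0.02 0 0 0;0.012 -0.045 0 -2 0;0.016 -0.05 0 -2.5 0;0.016 -0.05 0 -2.5 0;0.016 -0.05 0 -2.5 0;0.016 -0.05 0 -2.5 0;0.016 -0.05 0 -2.5 0;0.016 -0.05 0 -2.5 0;0.017 -0.05 0 -2.5 0;0.017 -0.05 0 -2.5 0;0.017 -0.05 0 -2.5 0;0.017 -0.05 0 -2.5 0;0.017 -0.05 0 -2.5 0;0.017 -0.05 0 0 0;0.017 -0.045 0 0 0;0.010 -0.02 0 0 0;0 0 0 0 0",
  "newtons": 25
}}

```text
time: 2.48
ee_pos: [0.4795, -0.1533, 0.2335]
eef_rot: [0.31, 0.635, -0.31, 0.636]
ft_force: [1.6, -0.3, 0.1]
width: 0.0871
```

```bash
python3 - <<'E'
from h import *
c=cams.camera("wrist"); cv2.imwrite("pics/w2.png",c["color"][:,:,::-1])
print(c["extrinsics"].round(3)); print(r.read_state()["joint_positions"].round(2))
print(comps(orange(c),40))
E
```

```text
[[ 0.787  0.595  0.161  0.436]
 [ 0.616 -0.76  -0.206 -0.096]
 [-0.     0.262 -0.965  0.385]
 [ 0.     0.     0.     1.   ]]
[-0.5   0.05  0.75  1.81 -0.03  1.3   0.92]
[([233, 192, 26, 31, 555], [246.3, 209.1])]
```

View pics/w2.png

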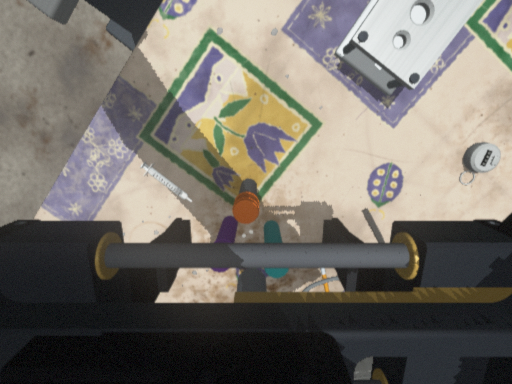

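Wrist view: orange cap at (246,208) with its foot near (249,185). The gauge's small end is at upper right (380,45). Crop to refine the cap top.

```bash
python3 - <<'E'
from h import *
c=cams.camera("wrist"); im=c["color"][:,:,::-1]
cv2.imwrite("pics/w3.png",cv2.resize(im[170:250,200:300],None,fx=7,fy=7,interpolation=cv2.INTER_CUBIC))
m=orange(c); h=cv2.cvtColor(c["color"],cv2.COLOR_RGB2HSV); print(h[192:226:2,246])
s=cams.camera("scene")
for z,uv in ((.12,(246,209)),(.12,(246,206)),(.12,(246,212))): print(uv,onz(c,*uv,z).round(4))
for z in (0,.085,.12): print(z,proj(c,[.484,-.173,z]).round(1))
E
```

```text
[[ 11  92  89]
 [ 11 167 116]
 [ 12 166 103]
 [ 11 168 114]
 [ 13 175 111]
 [ 12 185 143]
 [ 11 177 144]
 [ 11 179 144]
 [ 11 184 143]
 [ 11 184 143]
 [ 12 185 143]
 [ 12 180 143]
 [ 11 184 141]
 [ 11 180 142]
 [ 12 186 141]
 [ 12 187 139]
 [ 11 145 137]]
(246, 209) [ 0.4827 -0.1719  0.12  ]
(246, 206) [ 0.4806 -0.1693  0.12  ]
(246, 212) [ 0.4847 -0.1745  0.12  ]
0 [249.3 184.4]
0.085 [247.4 200.9]
0.12 [246.4 210.5]
```

View pics/w3.png

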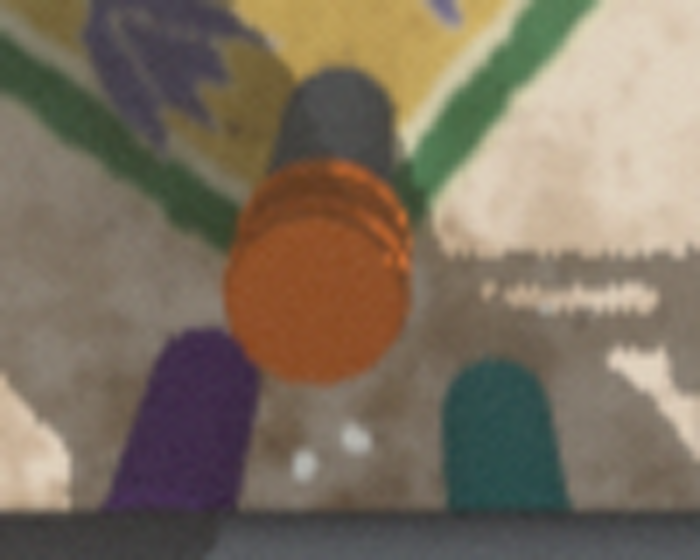

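Emit:
{"op": "drive_tool", "data": {
  "moves": "0.002 -0.011 0 0 0;0.002 -0.011 0 0 0;0 0 -0.03 0 0;0 0 -0.03 0 0;0 0 -0.03 0 0;0 0 -0.025 0 0;0 0 -0.015 0 0;0 0 -0.0065 0 0;0 0 0 0 0"
}}

```text
time: 3.75
ee_pos: [0.4837, -0.1741, 0.0973]
eef_rot: [0.309, 0.636, -0.309, 0.636]
ft_force: [0.1, 0.4, 0.6]
width: 0.0873
```

```bash
python3 - <<'E'
from h import *
c=cams.camera("wrist"); im=c["color"][:,:,::-1]
cv2.imwrite("pics/w4.png",im)
print(comps(orange(c),40),proj(c,[.4837,-.1745,.12]),proj(c,[.4837,-.1745,.12])); s=cams.camera("scene")
cv2.imwrite("pics/s4.png",cv2.resize(s["color"][130:290,200:400,::-1],None,fx=4,fy=3.75))
E
```

```text
[([231, 218, 45, 23, 108], [254.8, 224.6]), ([232, 232, 41, 10, 88], [252.3, 235.7]), ([240, 238, 25, 5, 93], [251.9, 240.5]), ([230, 268, 45, 15, 501], [252.1, 273.8])] [253.70804558 258.90248441] [253.70804558 258.90248441]
```

View pics/w4.png

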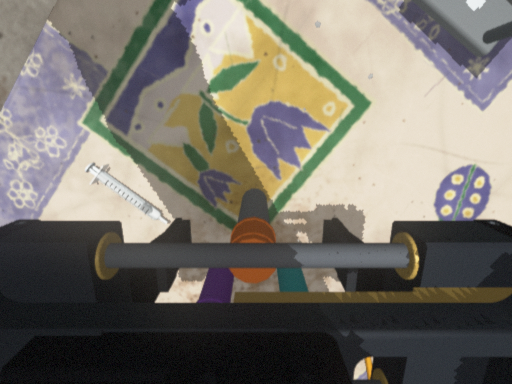

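View pics/s4.png

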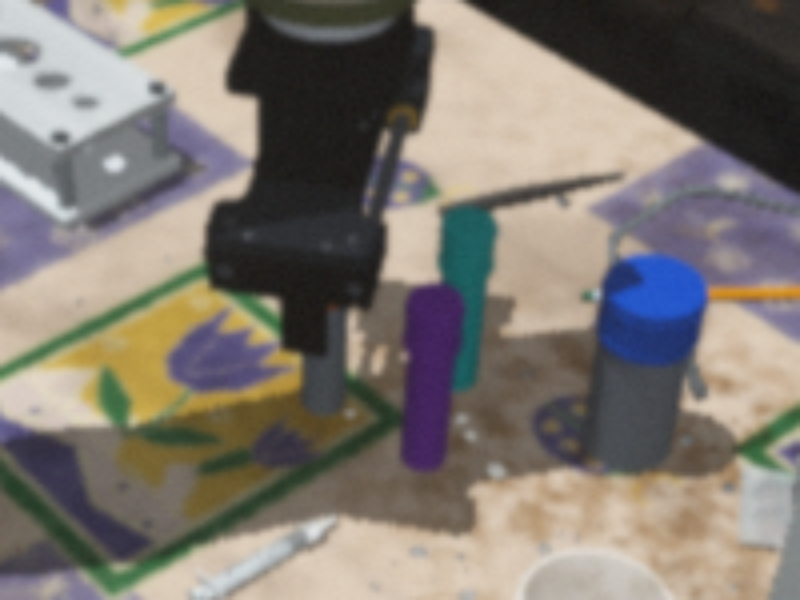

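The cap sits centred between the jaws (about col 252, rows 218–283), clear of purple and turquoise. Closing.

Emit:
{"op": "drive_tool", "data": {
  "moves": "0 0 0 0 0.3;0 0 0 0 0.5;0 0 0 0 0.8;0 0 0 0 1;0 0 0 0 1;0 0 0 0 1",
  "newtons": 30
}}

```text
time: 4.6
ee_pos: [0.4835, -0.1739, 0.0971]
eef_rot: [0.309, 0.636, -0.309, 0.636]
ft_force: [0.5, 0.1, 0.2]
width: 0.0351
```

Emit:
{"op": "drive_tool", "data": {
  "moves": "0 0 0 0 1;0 0 0 0 1;0 0 0 0 1"
}}

```text
time: 4.97
ee_pos: [0.4835, -0.1738, 0.097]
eef_rot: [0.309, 0.636, -0.309, 0.636]
ft_force: [-0.7, 1.1, -0.8]
width: 0.0271
```

Emit:
{"op": "drive_tool", "data": {
  "moves": "0 0 0.01 0 1;0 0 0.02 0 1;0 0 0.03 0 1;0 0 0.03 0 1;0 0 0.03 0 1;0 0 0.02 0 1;0.001 0.015 0 0 1;0.002 0.035 0 0 1;0.002 0.04 0 0 1;0.002 0.04 0 0 1;0.002 0.03 0 0 1;0.001 0.014 0 0 1;0 0 0 0 1"
}}

```text
time: 6.6
ee_pos: [0.4935, 0.0001, 0.2373]
eef_rot: [0.309, 0.636, -0.309, 0.636]
ft_force: [0.1, 0.1, -0.7]
width: 0.027
```

```bash
python3 - <<'E'
from h import *
c=cams.camera("wrist"); cv2.imwrite("pics/w5.png",c["color"][:,:,::-1])
s=cams.camera("scene"); cv2.imwrite("pics/s5.png",s["color"][:,:,::-1]); print(r.read_state()["ee_pos"])
E
```

```text
[ 0.49349164 -0.00136576  0.2372305 ]
```

View pics/w5.png

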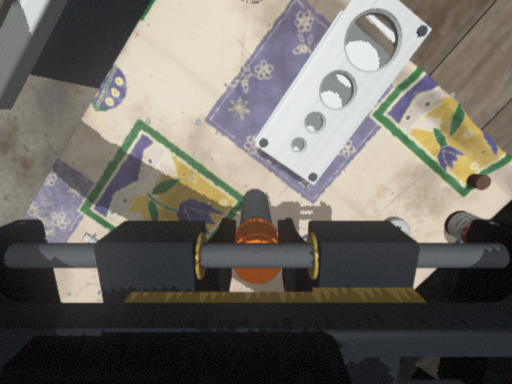

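View pics/s5.png

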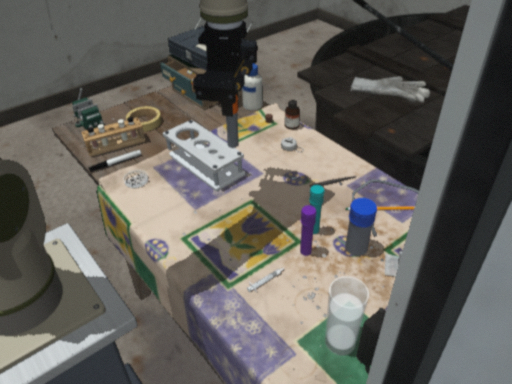

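Plug is held and lifted. The wrist view shows the whole gauge: wide hole (371,40), 38 mm hole (337,90), 20 mm (314,122), 14 mm (298,145). Now I'll measure these accurately.

```bash
python3 - <<'E'
from h import *
c=cams.camera("wrist"); im=c["color"][:,:,::-1]
cv2.imwrite("pics/w6.png",cv2.resize(im[0:200,240:440],None,fx=3,fy=3,interpolation=cv2.INTER_CUBIC))
np.save("/tmp/E.npy",c["extrinsics"])
cv2.imwrite("pics/w6b.png",cv2.resize(im[170:290,200:310],None,fx=5,fy=5,interpolation=cv2.INTER_CUBIC))
for z in (.12,.14,.225,.26): print(z,proj(c,[.4935,-.0005,z]))
L=dict(h58=(371,40),h38=(337,90),h20=(314.5,122),h14=(298,145))
for k,v in L.items(): print(k,onz(c,*v,.065).round(4))
for v in ((421,31),(313,177),(263.5,142.5)): print("s",onz(c,*v,.068).round(4))
E
```

```text
0.12 [255.65746344 191.07464855]
0.14 [255.61373331 196.29696321]
0.225 [255.32122189 231.22909534]
0.26 [255.10309299 257.2783606 ]
h58 [0.4962 0.2004 0.065 ]
h38 [0.5018 0.1396 0.065 ]
h20 [0.505  0.0972 0.065 ]
h14 [0.5071 0.0648 0.065 ]
s [0.532  0.2385 0.068 ]
s [0.5464 0.0464 0.068 ]
s [0.4723 0.0415 0.068 ]
```

View pics/w6.png

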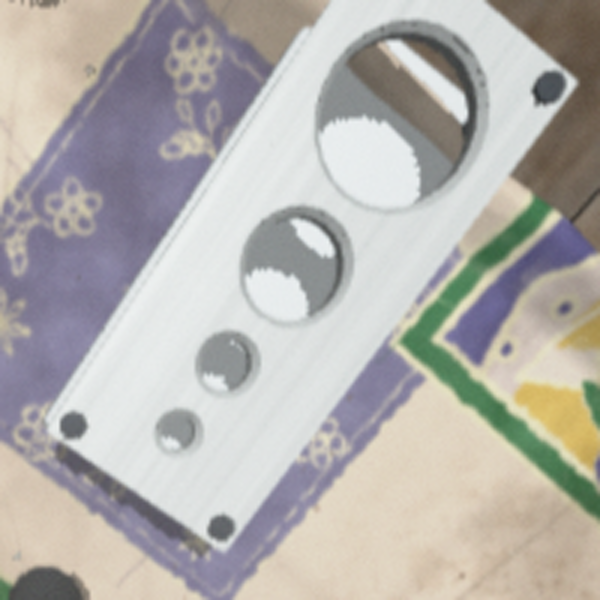

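View pics/w6b.png

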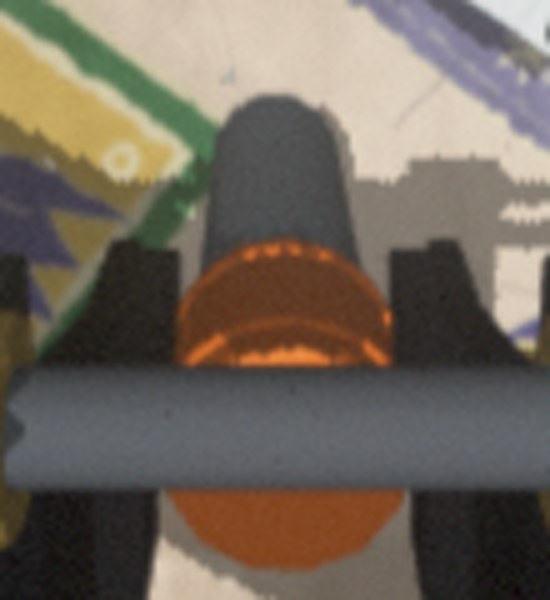

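```bash
python3 - <<'E'
from h import *
c=cams.camera("wrist")
L=dict(h58=(373.8,38.3),h38=(338.8,88.3),h20=(315.8,120.7),h14=(299.4,143.4))
P=[]
for k,v in L.items(): P.append(onz(c,*v,.065)[:2]); print(k,P[-1].round(4))
S=[]
for v in ((422.8,29),(313.5,175.3),(264.2,141.5)): S.append(onz(c,*v,.068)[:2]); print("s",S[-1].round(4))
print("ctr by diag",(S[0]+S[2])/2)
P=np.array(P);xx=np.array([-.06,.001,.044,.076]);d=P[3]-P[0];print(np.degrees(np.arctan2(d[1],d[0])),np.linalg.norm(d))
a=np.linalg.lstsq(np.c_[xx,np.ones(4)],P,rcond=None)[0]; print(a, [ (x*a[0]/np.linalg.norm(a[0])+a[1]).round(4) for x in xx])
print("now ee",r.read_state()["ee_pos"].round(4))
for e in ((0,0),(.002,-.003)):
  for z,rad in ((.14,.012),(.225,.014),(.26,.014)):
    t=np.linspace(0,6.283,73); Q=np.array([proj(c,[.4935+e[0]+rad*np.cos(q),-.001+e[1]+rad*np.sin(q),z]) for q in t]); print(e,z,Q.min(0).round(1),Q.max(0).round(1))
E
```

```text
h58 [0.4975 0.2034]
h38 [0.5022 0.1422]
h20 [0.5052 0.0991]
h14 [0.5072 0.0672]
s [0.5321 0.2409]
s [0.5455 0.0483]
s [0.4722 0.0429]
ctr by diag [0.50218787 0.14189128]
-85.94267755373345 0.1365838653973164
[[ 0.0714435  -1.00182693]
 [ 0.50195226  0.1432415 ]] [array([0.4977, 0.2031]), array([0.502 , 0.1422]), array([0.5051, 0.0994]), array([0.5074, 0.0674])]
now ee [ 0.4935 -0.0013  0.2372]
(0, 0) 0.14 [243.1 184.7] [267.7 208.3]
(0, 0) 0.225 [233.9 211.8] [276.  250.8]
(0, 0) 0.26 [228.7 233.8] [280.7 280.7]
(0.002, -0.003) 0.14 [242.8 188.3] [267.3 211.8]
(0.002, -0.003) 0.225 [233.6 217. ] [275.5 255.6]
(0.002, -0.003) 0.26 [228.3 240.1] [280.  286.4]
```

Offsets agree: the plug axis is about (+2,−3) mm from the TCP. Moving over the wide hole.

Emit:
{"op": "drive_tool", "data": {
  "moves": "0 0.02 0 0 1;0 0.035 0 0 1;0.001 0.04 0 0 1;0.001 0.04 0 0 1;0 0.035 0 0 1;0 0.025 0 0 1;0 0.012 0 0 1;0 0 0 0 1;0 0 0 0 1"
}}

```text
time: 7.92
ee_pos: [0.4959, 0.2056, 0.2372]
eef_rot: [0.31, 0.636, -0.31, 0.636]
ft_force: [0.3, -0.7, -1.4]
width: 0.0272
```

```bash
python3 - <<'E'
from h import *
print(r.read_state()["ee_pos"].round(4))
c=cams.camera("wrist"); im=c["color"][:,:,::-1]; cv2.imwrite("pics/w7.png",im[100:300,130:390].repeat(3,0).repeat(3,1))
for p in ([.4975,.203,.065],[.502,.1422,.065]): print(proj(c,p).round(1))
s=cams.camera("scene"); cv2.imwrite("pics/s7.png",cv2.resize(s["color"][60:200,130:270,::-1],None,fx=4,fy=4))
E
```

```text
[0.4959 0.2056 0.2372]
[255.  182.8]
[229.  220.7]
```

View pics/w7.png

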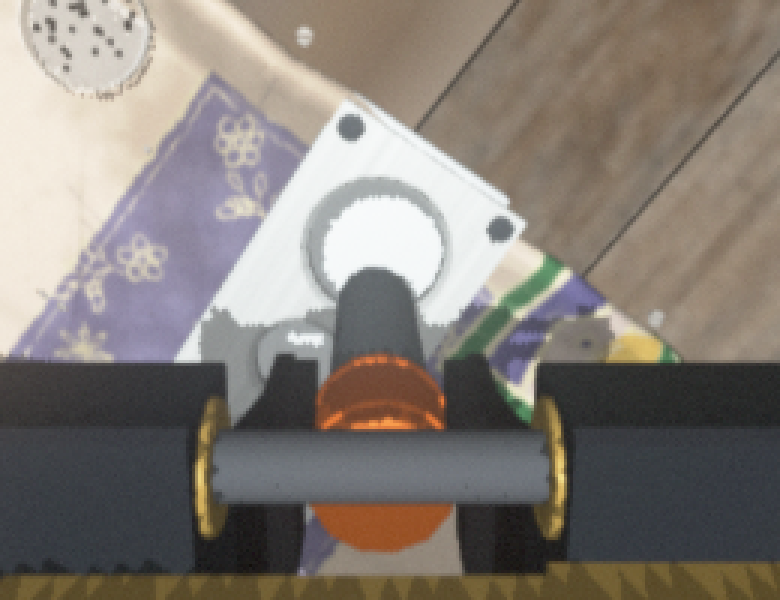

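View pics/s7.png

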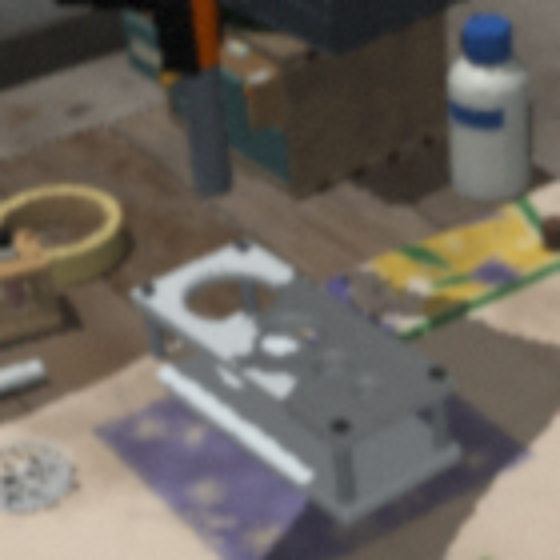

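Hole rim in view matches the prediction (centre ≈(255,183)), and the plug axis is on it. Descending.

Emit:
{"op": "drive_tool", "data": {
  "moves": "0 0 -0.015 0 1;0 0 -0.025 0 1;0 0 -0.025 0 1;0 0 -0.025 0 1;0 0 -0.02 0 1;0 0 -0.01 0 1;0 0 -0.004 0 1;0 0 0 0 1"
}}

```text
time: 9.02
ee_pos: [0.4957, 0.2071, 0.1133]
eef_rot: [0.309, 0.636, -0.309, 0.636]
ft_force: [0.4, 0.7, -1.2]
width: 0.0269
```

Emit:
{"op": "drive_tool", "data": {
  "moves": "0 0 -0.002 0 1;0 0 -0.0015 0 1;0 0 -0.001 0 1;0 0 0 0 1"
}}

```text
time: 9.52
ee_pos: [0.4957, 0.2072, 0.109]
eef_rot: [0.309, 0.636, -0.309, 0.636]
ft_force: [-1.6, -0.3, 3.4]
width: 0.0274
```

Emit:
{"op": "drive_tool", "data": {
  "moves": "0 0 -0.001 0 1;0 0 0 0 1;0 0 0 0 1"
}}

```text
time: 9.9
ee_pos: [0.4962, 0.2073, 0.1088]
eef_rot: [0.31, 0.636, -0.309, 0.636]
ft_force: [-2.6, -2.5, 12.5]
width: 0.0272
```

```bash
python3 - <<'E'
from h import *
print([r.read_state()[k].round(4) for k in ("ee_pos","ft_force")])
s=cams.camera("scene"); cv2.imwrite("pics/s8.png",cv2.resize(s["color"][80:200,130:270,::-1],None,fx=5,fy=5))
s=cams.camera("side"); cv2.imwrite("pics/d8.png",cv2.resize(s["color"][110:210,160:280,::-1],None,fx=6,fy=6))
print(r.read_state()["ft_force"])
E
```

```text
[array([0.4962, 0.2073, 0.1088]), array([-2.5633, -2.4938, 12.5005])]
[-2.18325172 -1.603699   12.65944537]
```

View pics/s8.png

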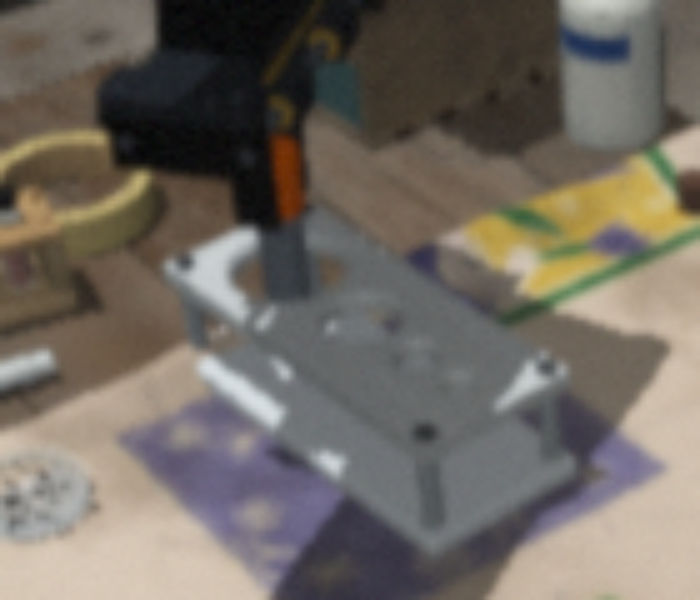

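View pics/d8.png

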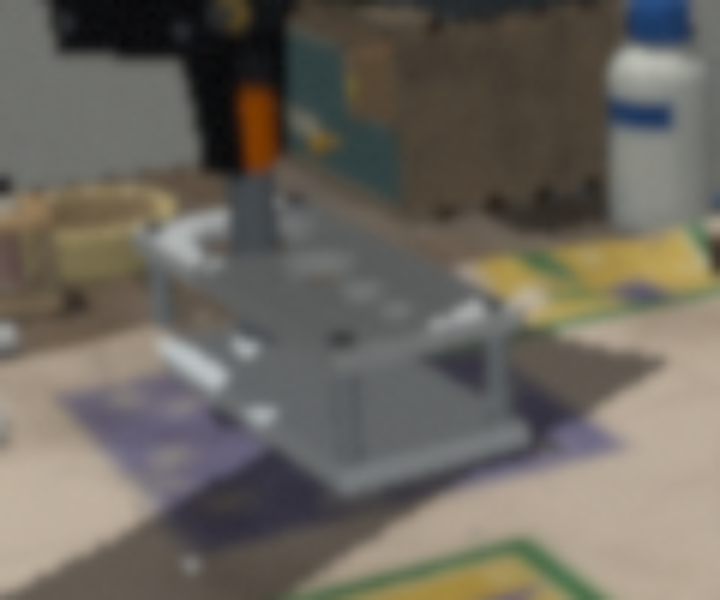

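Plug bears on the board at the expected height (TCP z 0.109, 12.5 N), through the wide hole. Drawing it out and moving over the 38 mm hole.

Emit:
{"op": "drive_tool", "data": {
  "moves": "0 0 0.01 0 1;0 0 0.02 0 1;0 0 0.03 0 1;0 0 0.03 0 1;0 0 0.025 0 1;0 0 0.014 0 1;0 0 0 0 1;0.001 -0.012 0 0 1;0.001 -0.02 0 0 1;0.001 -0.02 0 0 1;0.001 -0.01 0 0 1;0 0 0 0 1;0 0 0 0 1"
}}

```text
time: 11.62
ee_pos: [0.4994, 0.1458, 0.2366]
eef_rot: [0.309, 0.636, -0.309, 0.636]
ft_force: [-0.2, -0.0, -1.7]
width: 0.0275
```

```bash
python3 - <<'E'
from h import *
ee=r.read_state()["ee_pos"];print(ee.round(4))
c=cams.camera("wrist"); im=c["color"][:,:,::-1]; cv2.imwrite("pics/w9.png",cv2.resize(im[130:300,160:360],None,fx=4,fy=3.5,interpolation=cv2.INTER_CUBIC))
for p in ([.4975,.203,.065],[.502,.1422,.065]): print(proj(c,p).round(1))
for e in ((0,0),(.002,-.003)):
  for z,rad in ((ee[2]-.097,.012),(ee[2]-.012,.014),(ee[2]+.023,.014)):
    t=np.linspace(0,6.283,73); Q=np.array([proj(c,[ee[0]+e[0]+rad*np.cos(q),ee[1]+e[1]+rad*np.sin(q),z]) for q in t]); print(e,z.round(3),Q.min(0).round(1),Q.max(0).round(1))
for rad in (.019,.0205):
    t=np.linspace(0,6.283,73); Q=np.array([proj(c,[.502+rad*np.cos(q),.1422+rad*np.sin(q),.065]) for q in t]); print(rad,Q.min(0).round(1),Q.max(0).round(1))
E
```

```text
[0.4994 0.1458 0.2366]
[283.5 143.1]
[255.1 184.1]
(0, 0) 0.14 [242.7 185.1] [267.3 208.8]
(0, 0) 0.225 [233.5 212.5] [275.5 251.4]
(0, 0) 0.26 [228.1 234.6] [280.1 281.5]
(0.002, -0.003) 0.14 [242.5 188.8] [267.  212.2]
(0.002, -0.003) 0.225 [233.2 217.6] [275.  256.2]
(0.002, -0.003) 0.26 [227.8 240.9] [279.4 287.1]
0.019 [239.9 169. ] [270.3 198.6]
0.0205 [238.7 167.8] [271.5 199.8]
```

View pics/w9.png

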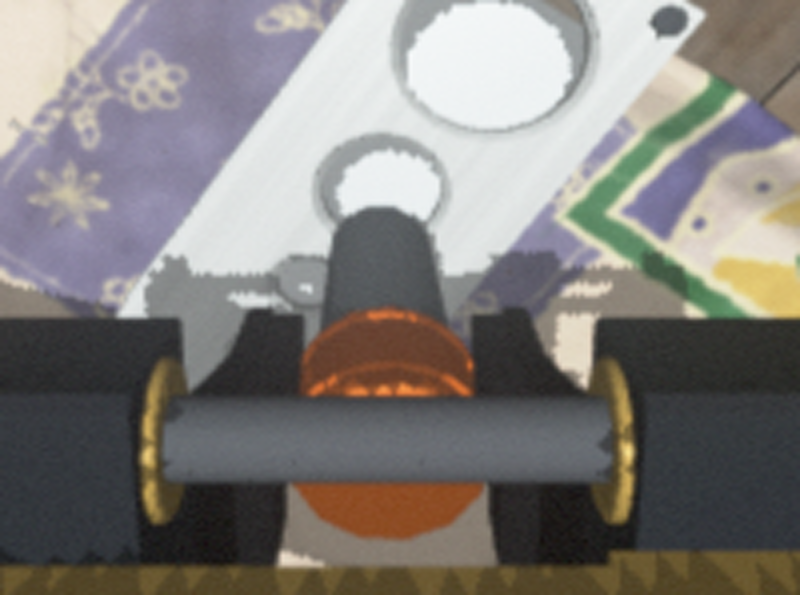

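Hole and plug align within about 1 mm (hole centre (255,184) as predicted; foot edge row 189 as predicted). Descending.

Emit:
{"op": "drive_tool", "data": {
  "moves": "0 0 -0.015 0 1;0 0 -0.025 0 1;0 0 -0.025 0 1;0 0 -0.02 0 1;0 0 -0.02 0 1;0 0 -0.01 0 1;0 0 -0.008 0 1;0 0 -0.002 0 1;0 0 0 0 1"
}}

```text
time: 12.8
ee_pos: [0.4997, 0.1452, 0.1119]
eef_rot: [0.309, 0.636, -0.309, 0.636]
ft_force: [0.1, -0.4, -0.7]
width: 0.0269
```

Emit:
{"op": "drive_tool", "data": {
  "moves": "0 0 -0.002 0 1;0 0 -0.001 0 1;0 0 -0.0005 0 1;0 0 0 0 1"
}}

```text
time: 13.3
ee_pos: [0.5, 0.1452, 0.1089]
eef_rot: [0.309, 0.636, -0.309, 0.636]
ft_force: [-2.0, -0.7, 6.0]
width: 0.0273
```

Standing on the board with 6 N. Releasing.

Emit:
{"op": "drive_tool", "data": {
  "moves": "0 0 0.0005 0 1;0 0 0 0 1;0 0 0 0 0.5;0 0 0 0 0.4;0 0 0 0 0.3;0 0 0 0 0.2;0 0 0 0 0.1;0 0 0 0 0;0 0 0 0 0",
  "newtons": 8
}}

```text
time: 14.42
ee_pos: [0.4995, 0.1451, 0.1086]
eef_rot: [0.309, 0.636, -0.309, 0.636]
ft_force: [0.6, -0.4, 0.1]
width: 0.0849
```

```bash
python3 - <<'E'
from h import *
c=cams.camera("wrist"); im=c["color"][:,:,::-1]; cv2.imwrite("pics/w10.png",im)
E
```

```text
(no output)
```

View pics/w10.png

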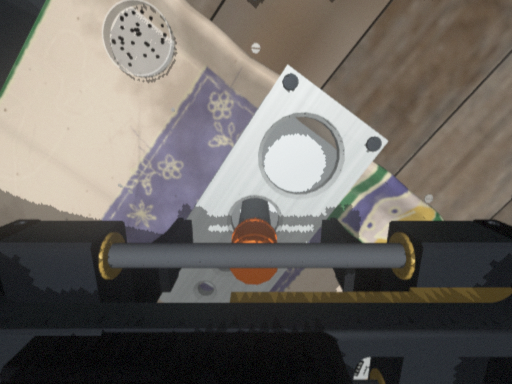

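Jaws are open and clear. The plug stands in the 38 mm hole, cap at (254,250). Retreating straight up.

Emit:
{"op": "drive_tool", "data": {
  "moves": "0 0 0.008 0 0;0 0 0.02 0 0;0 0 0.03 0 0;0 0 0.04 0 0;0 0 0.04 0 0;0 0 0.03 0 0;-0.01 -0.05 0 0 0;-0.01 -0.05 0 0 0;-0.005 -0.04 0 0 0;0 0 0 0 0;0 0 0 0 0"
}}

```text
time: 15.85
ee_pos: [0.4746, 0.0059, 0.277]
eef_rot: [0.309, 0.636, -0.309, 0.636]
ft_force: [0.7, 1.0, 0.2]
width: 0.0869
```

```bash
python3 - <<'E'
from h import *
print(r.read_state()["ee_pos"].round(4),r.read_state()["ft_force"].round(1))
c=cams.camera("wrist"); cv2.imwrite("pics/w11.png",c["color"][:,:,::-1])
s=cams.camera("scene"); cv2.imwrite("pics/s11.png",s["color"][:,:,::-1])
s=cams.camera("side"); cv2.imwrite("pics/d11.png",cv2.resize(s["color"][110:210,160:280,::-1],None,fx=6,fy=6))
for z,rad in ((.097,.014),(.132,.014)):
  print("exp orange box",[np.array([proj(c,[.502+rad*np.cos(q),.1425+rad*np.sin(q),z]) for q in np.linspace(0,6.3,73)]).__getattribute__(f)(0).round(1) for f in("min","max")])
print(comps(orange(c),40))
E
```

```text
[0.4746 0.0059 0.277 ] [0.7 1.  0.2]
exp orange box [array([332.6,  92.2]), array([356.3, 117. ])]
exp orange box [array([341.8,  88.6]), array([368.3, 116.4])]
[([334, 89, 33, 26, 583], [352.2, 101.0])]
```

View pics/w11.png

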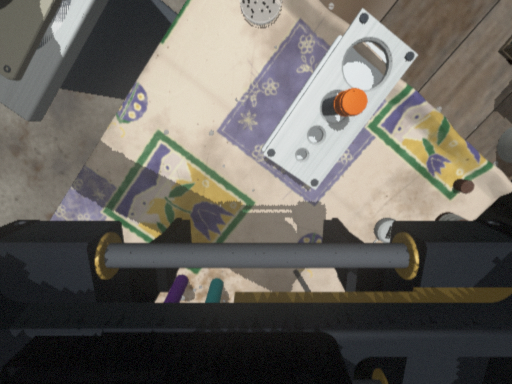

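View pics/s11.png

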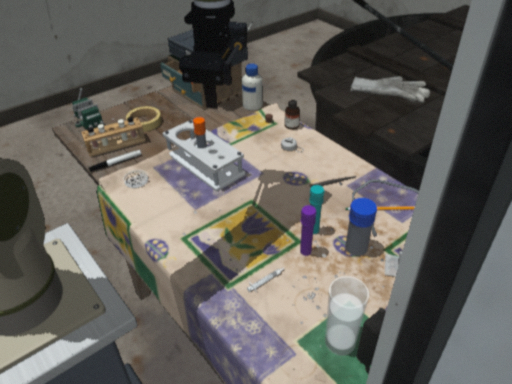

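View pics/d11.png

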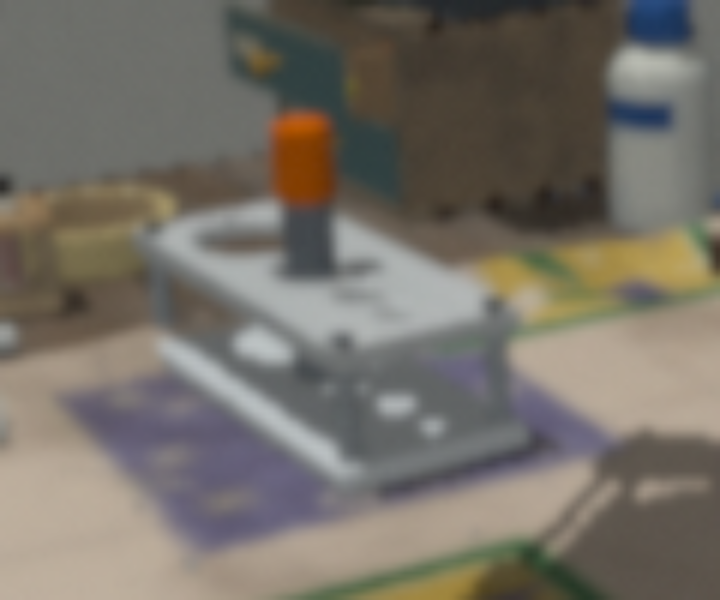

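The plug stands upright in the 38 mm hole: cap box (334,89)–(367,115), expected about (333,89)–(368,117). Blue, purple and turquoise haven't moved. Handing in.

```bash
python3 -c "
from bench import ticket
print(ticket.close_job())"
```

```text
the job is handed in; nothing more can be done
None
```

The orange plug gauges at 38 mm: that is the smallest hole it passes, since the next one down (20 mm) is smaller than its 24 mm stem. I did not try it in the 20 mm hole.

- **Wide hole first:** I pushed it down through the 58 mm hole until it bore on the board. The tool stopped at the expected height with 12.5 N of contact. I kept hold of it there, then drew it right out.
- **38 mm hole:** I lowered it until it bore on the board with 6 N, released it and backed the arm off.

In the last pictures, from all three cameras, the plug stands upright and free in the 38 mm hole. Its cap is within about 2 pixels of where an upright plug should appear. The blue plug and the look-alikes looked unmoved.

I handed in at about 16 s, with the wrist force reading close to zero.

One early disagreement: hand-picked hole positions from the side camera were about 9 mm off the scene camera's in y. The scene and wrist cameras agreed within about 1–2 mm, so I used those.

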